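# Route the flow bench to the orange outlet

## Robot

A 6-joint arm with a two-finger parallel gripper is mounted at the origin on the work surface. World frame = base frame: x ahead of the robot, y to its left, z up, the work surface at z = 0. Lengths are in m, angles in rad, forces in N, time in s.
With the tool pointing down it reaches from about 0.275 to 1 m from the base axis. Payload 8.4 kg.
Tool frame: the origin (TCP) lies between the finger pads; the fingertips stand 11 mm ahead of it and the grasp point (between the pads) lies 8 mm behind it; z points along the fingers, y is the direction in which the jaws open and shut (so a half turn about z gives the same grasp; the last joint's range is limited). The gripper opens to 85 mm and grips with 20 to 120 N. Pads are 22 mm wide; open, the fingers measure 114 mm over their backs; the gripper's body (76 mm by 85 mm) begins 54 mm behind the grasp point. The pads swing forward as they close: fully open they stand 13 mm farther back than shut.
Start: joints at [1.106, 0.353, 1.633, -0, 1.155, -0.002], TCP at [0.279, 0.559, 0.242] pointing down, gripper open.
Joint ranges: [-2.63, 2.63], [-0.92, 2.1], [0.06, 2.66], [-1.3, 4.44], [0, 2.69], [-3.02, 3.02]. Speed limits (rad/s): [2.22, 2.22, 2.79, 3.14, 3.14, 3.14].

## Interface

Orientations are given as a unit quaternion [w, x, y, z].
In Python, from cell import arm, kin, sensors, grab_frame, order gives the robot as it stands. Calls block until the motion is done:
- arm.move_pose(position, orientation): joint-space move of the TCP to a pose.
- arm.servo_line(position, ori=None, max_speed=0.15, guard=None): straight line of the TCP; ori=None keeps the orientation; max_speed is the mean speed in m/s. With guard (N) it stops when the force on the tool has changed by that much, and returns True; else False.
- arm.movej(angles): joint-space move.
- arm.set_gripper(opening): finger opening in m; the grip force is fixed at half the most; returns when the fingers have stopped.
- arm.dwell(seconds).
- kin.solve_ik(position, orientation): joint angles nearest the present ones, or None.
- sensors.sense(): the state.
- grab_frame(name): name is "scene" or "top" or "wrist"; returns a dict with "img" (480x640x3 uint8, red, green, blue), "z_map" (480x640 float32, m along the optical axis (not along the pixel's ray), 0 where there is no reading), "camera_matrix" (3x3 intrinsics, pixels), "R" (3x3) and "t" (3): a world point X has camera coordinates R X + t; the wrist camera has in their place "T_tool_cam" (4x4, takes a point from camera to tool coordinates, whose origin is the TCP and whose axes are the flange's). Camera axes: x right, y down, z forward; pixel columns grow to the right and rows downward; lengths in m; the calibration is good to about 2 mm. The wrist camera is an equidistant fisheye: a pixel r from the principal point sees the ray r / f radians off the axis. A picture is of the moment at which its call begins: read the wrist's pose just before it.
A pose or a line that the arm cannot do raises arm.Unreachable and nothing moves.
- order.job_done(): hands the job in, once; it reports no verdict.
The state is a dict: "t": time; "q": joint angles; "qd": joint speeds; "joint_torque": joint torques, N m; "ee_pos": TCP position; "orientation": TCP orientation; "force": force on the tool from outside, world axes, zero at the start; "wrist_torque": the same for the moment, N m; "finger_gap": finger opening in m.
Only numpy, scipy, OpenCV 4.12 (cv2) and the standard library are available. Lean on these libraries where they do the work, as an engineer would, in place of code of your own. Each camera call takes 0.05 s, during which the arm holds its last target. There are 200 camera calls.

## Task

Send the flow to the orange outlet of this flow-test bench. Push the side of the black selector arm with a fingertip until its tip points straight at the orange collar, and only then push the red shut-off lever open, so that it lies in line with the inlet pipe. Push gently; do not pinch the handles or lift the selector off its seat, leave the cup, jar and tee fitting where they stand, and finish clear of everything.

Things in the scene. Friction and masses are not known exactly. Their poses are not given: they have to be found in the camera images.
- rig: Fixed lit white panel, black border, 300 (x) x 500 (y) x 12 mm, with a clear pipe rig. Origin: centre of its underside, on the table. Vertical axes at (mm): selector (0, 70), shut-off (0, -90). Inlet pipe 20 mm thick, top at height 44, along the line x = 0 from y = -265 to the selector. Under each handle a white block 44 x 44, top at height 50, and a 28 mm steel collar to 56. Outlet pipes lie below height 38.
- selector: Black arm, white line on top. Origin on its vertical axis, at mid height, 70 mm above the table; x runs along the arm to the tip, 88 mm out. Bar 16 wide, 16 mm tall (height 62 to 78), hub 34 mm across. Turns 1.7 rad either side of the rig's +y, friction 0.08 N m, stays where left. Starts 0.35 to 0.85 rad counter-clockwise of the rig's +y. Sits on its spindle under a light spring; lifts if pulled.
- selector_tip (a point): The pointed end of the selector arm, 88 mm from its axis, at mid height; axes as selector.
- shutoff: Red lever. Origin on its vertical axis, at mid height, 70 mm above the table; x runs along the lever to its end, 85 mm out. Bar 16 wide, 16 mm tall (height 62 to 78), hub 32 mm across. Shut: about along the rig's -x. Opens counter-clockwise seen from above to the rig's -y, over the inlet pipe; hard stop 0.13 rad past that. Friction 0.10 N m, stays where left.
- shutoff_end (a point): Free end of the red lever, 85 mm from its axis, at mid height; axes as shutoff.
- collar_orange: Orange round disc collar, 36 mm diameter, 8 mm thick, fixed, marking one of the three outlets (from the selector axis: along the rig's +y and 1.2 rad to either side). Origin at the centre of its underside, 30 mm above the table (top at 38 mm), 120 mm from the selector's axis. Which colour sits at which outlet varies.
- collar_blue: Blue round disc collar, 36 mm diameter, 8 mm thick, fixed, marking one of the three outlets (from the selector axis: along the rig's +y and 1.2 rad to either side). Origin at the centre of its underside, 30 mm above the table (top at 38 mm), 120 mm from the selector's axis. Which colour sits at which outlet varies.
- collar_green: Green round disc collar, 36 mm diameter, 8 mm thick, fixed, marking one of the three outlets (from the selector axis: along the rig's +y and 1.2 rad to either side). Origin at the centre of its underside, 30 mm above the table (top at 38 mm), 120 mm from the selector's axis. Which colour sits at which outlet varies.
- cup: White open cup, 64 mm across the rim, 70 mm tall, loose on the panel. Origin at the centre of its underside.
- jar: Amber jar with a white cap, 44 mm diameter, 55 mm tall, loose on the panel. Origin at the centre of its underside.
- tee: White plastic tee fitting, 70 mm long, 22 mm thick, lying loose on the panel. Origin at the underside below the middle of its 70 mm bar.
Things that resemble listed ones, but are neither listed nor needed, are in the scene too. Several things have the shape of the tee; the one meant has the colours described above. Leave any purple look-alike of the jar alone.

How it is judged:
By the outcome, as a careful person would: the job done as asked, in the order asked, and still so for the second after the job is handed in, with the robot touching nothing.
It also fails if it takes over 54 s, if anything falls off the work surface, if the arm or the gripper's body presses on something with over 40 N, if the wrist force passes 120 N, or if a joint passes its speed limit or range.

## Working session

There is one attempt and no reset: what is moved stays moved. The work goes in short steps, each a Python script; the robot and the scene stay as the last script left them, time stands still between calls to the robot, and variables do not carry over. Pictures are saved under pics/ and viewed, about 8 in all and at most 12, crops included, and the job is handed in when it is done.

```bash
mkdir -p pics
python3 - <<'E'
from cell import *
import cv2,numpy as np
for n in ("top","scene"):
    f=grab_frame(n); cv2.imwrite(f"pics/{n}0.png",f["img"][...,::-1]); np.savez(f"{n}0.npz",**{k:np.array(v) for k,v in f.items()})
    print(n,f["camera_matrix"],f["R"],f["t"])
print(sensors.sense())
E
```

```text
top [[602.95157987   0.         330.28306107]
 [  0.         602.95157987 243.17411785]
 [  0.           0.           1.        ]] [[ 0.01224839 -0.99974096 -0.01918324]
 [-0.99573965 -0.01044142 -0.09161623]
 [ 0.09139219  0.02022367 -0.9956096 ]] [-0.01775679  0.58707691  1.02550907]
scene [[452.92286903   0.         325.04036458]
 [  0.         452.92286903 236.40591975]
 [  0.           0.           1.        ]] [[ 0.91031722  0.41376671 -0.01093883]
 [ 0.28936463 -0.65507551 -0.69795716]
 [-0.2959572   0.63219711 -0.71605597]] [-0.51360106 -0.12419298  1.14751857]
{'t': 0.1, 'q': array([ 1.10558458e+00,  3.53601057e-01,  1.63406693e+00, -2.83792531e-05,
        1.15520291e+00, -2.36154509e-03]), 'qd': array([ 5.33361342e-04,  5.37489006e-05, -2.20644232e-03, -2.15802784e-04,
       -2.17393098e-03, -1.18905921e-04]), 'joint_torque': array([-7.98673573e-04, -6.06351542e+01, -3.42815816e+01, -5.06959304e-05,
        3.96438612e-03,  7.71414830e-05]), 'ee_pos': array([0.27886039, 0.55887114, 0.24161983]), 'orientation': array([-1.35436315e-04,  2.29359233e-01,  9.73341633e-01, -6.24744313e-04]), 'force': array([ 0.64569271, -0.35863668, -0.04782507]), 'wrist_torque': array([-0.01110152,  0.0130618 , -0.03624871]), 'finger_gap': 0.08555540021287596}
```

View pics/top0.png

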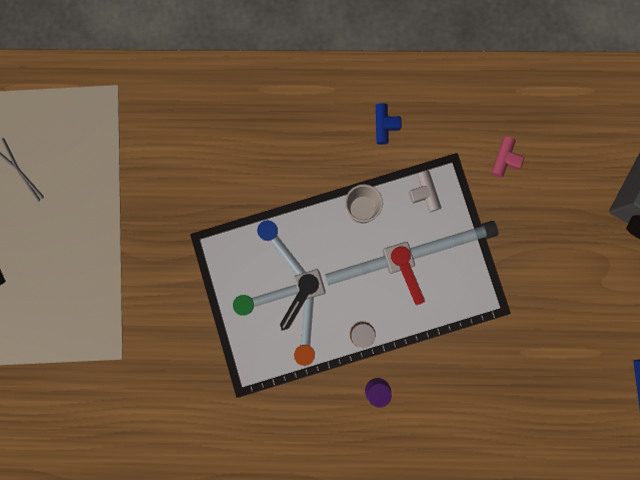

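View pics/scene0.png

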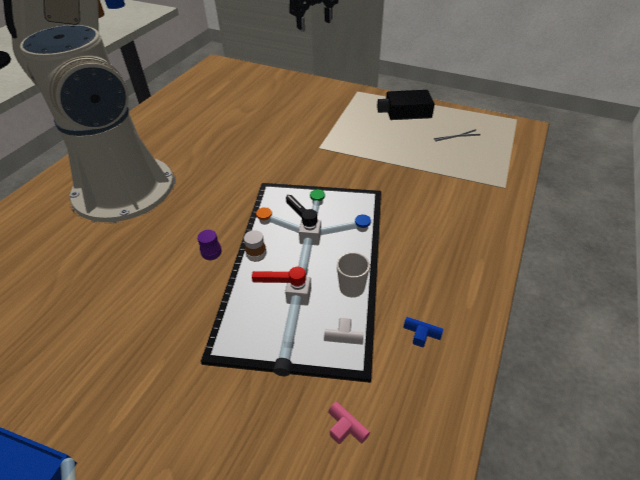

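The top view shows the selector hub at (308,285) with its tip at (284,326), and the orange collar at (304,355), on the -x side, so the selector has to turn further CCW. The red lever hub is at (401,256) with its end at (420,302), and the jar at (363,335) stands near its swing side. The scene view agrees.

```bash
cat > h.py <<'E'
from cell import *
import cv2,numpy as np
from scipy.optimize import least_squares
def ray(f,uv,z):
    K,R,t=f["camera_matrix"],np.array(f["R"]),np.array(f["t"])
    d=R.T@np.linalg.inv(K)@np.array([uv[0],uv[1],1.]); c=-R.T@t
    return (c+d*(z-c[2])/d[2])[:2]
def comp(m,near=None):
    n,l,s,c=cv2.connectedComponentsWithStats(m.astype(np.uint8))
    i=1+np.argmax(s[1:,4]); return c[i],l==i
def hsv(f): return cv2.cvtColor(f["img"],cv2.COLOR_RGB2HSV).astype(int)
def wrap(a): return (a+np.pi)%(2*np.pi)-np.pi
def barpts(f,m,z):
    v,u=np.nonzero(m); return np.array([ray(f,p,z) for p in zip(u,v)])
def axis_angle(P,hub,rmin=.024,rmax=.08):
    d=P-hub; r=np.hypot(*d.T); d=d[(r>rmin)&(r<rmax)]; m=d.mean(0)
    return np.arctan2(m[1],m[0])
def analyse(f,rig=None):
    """rig pose from collars+panel; angles of handles relative to rig +y, from the top camera"""
    H=hsv(f);h,s,v=H[...,0],H[...,1],H[...,2]
    roi=np.zeros(h.shape,bool); roi[150:400,190:512]=True
    out={}
    for n,(a,b) in dict(orange=(6,15),green=(45,85),blue=(95,125)).items():
        c,m=comp(roi&(h>=a)&(h<=b)&(s>150)&(v>60)); out[n]=ray(f,c,.038); out[n+'_n']=m.sum(),c
    c,red=comp(roi&((h<5)|(h>174))&(s>150)&(v>60)); out['red']=red
    return out
E
python3 - <<'E'
from h import *
d=np.load("top0.npz"); f={k:d[k] for k in d}
o=analyse(f)
for n in("orange","green","blue"): print(n,o[n],o[n+'_n'])
# rig fit: world = p + R(th) local
loc={'green':(0,.19),'orange':(-.12*np.sin(1.2),.07+.12*np.cos(1.2)),'blue':(.12*np.sin(1.2),.07+.12*np.cos(1.2))}
corn={(193,236):(-0,0)}
px=[(192,235),(458,154),(509,313),(238,396)]; lc=[(.15,.25),(.15,-.25),(-.15,-.25),(-.15,.25)]
A=[];B=[];
for n in loc:A.append(loc[n]);B.append(o[n])
for p,l in zip(px,lc):A.append(l);B.append(ray(f,p,.012))
A=np.array(A);B=np.array(B)
def F(x):
    c,s=np.cos(x[2]),np.sin(x[2]);return (A@np.array([[c,s],[-s,c]])+x[:2]-B)
r=least_squares(lambda x:F(x).ravel(),[.5,0,0]); print(r.x,(F(r.x)*1e3).round(1))
x=r.x;c,s=np.cos(x[2]),np.sin(x[2]);R=np.array([[c,-s],[s,c]])
hs=R@[0,.07]+x[:2];hr=R@[0,-.09]+x[:2];print("hubs",hs,hr)
print("hub px check",ray(f,(308,284.5),.08),ray(f,(401,256),.08))
P=barpts(f,o['red'],.078); a=axis_angle(P,hr); print("red world",a,"rel -y",wrap(a-(x[2]-np.pi/2)), "maxr",np.hypot(*(P-hr).T).max())
g=f["img"].max(2); m=np.zeros(g.shape,bool); m[265:335,265:325]=g[265:335,265:325]<60
_,m=comp(m); P=barpts(f,m,.078); a=axis_angle(P,hs); print("sel",a,"rel +y",wrap(a-x[2]-np.pi/2),np.hypot(*(P-hs).T).max())
np.save("rig.npy",[*x])
big=cv2.resize(f["img"][215:375,220:440],None,fx=3.6,fy=3.6,interpolation=cv2.INTER_CUBIC);cv2.imwrite("pics/crop1.png",big[...,::-1])
E
```

```text
orange [0.3955823  0.03144031] (np.int64(323), array([303.75541796, 354.62848297]))
green [0.47865579 0.13782084] (np.int64(298), array([242.59395973, 304.70469799]))
blue [0.60799143 0.09885448] (np.int64(296), array([266.90540541, 230.        ]))
[ 0.53571842 -0.04406284  0.30615609] [[-0.2 -0.7]
 [-0.7 -1. ]
 [ 0.2 -1. ]
 [ 2.8  4. ]
 [ 3.1 -0.2]
 [-1.7 -4.1]
 [-3.4  3.1]]
hubs [0.51462072 0.0226821 ] [ 0.56284404 -0.12987777]
hub px check [0.51360946 0.02371386] [ 0.56233341 -0.12909346]
red world -2.7796500319712245 rel -y -1.5150097919010395 maxr 0.08259881414929007
sel 2.6163525816231625 rel +y 0.7394001681035545 0.08572652723741774
```

View pics/crop1.png

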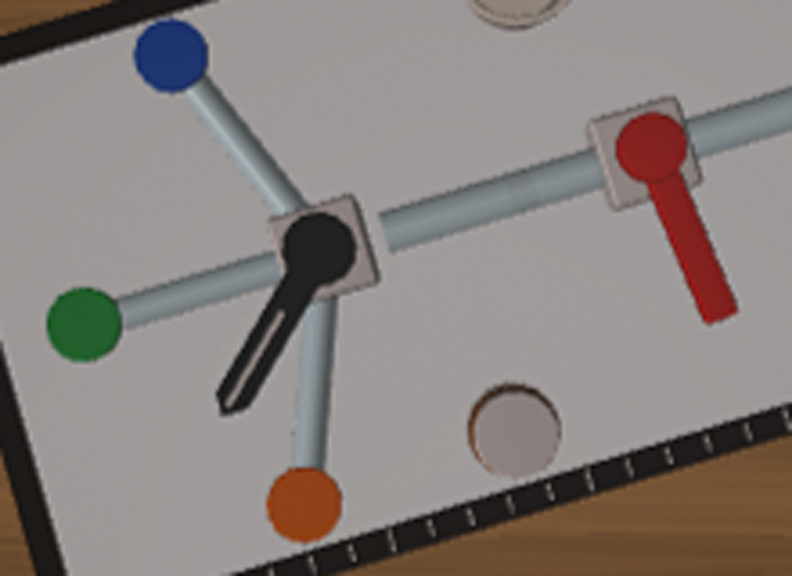

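```bash
cat >> h.py <<'E'
from scipy.spatial.transform import Rotation as Rn
X=np.load("rig.npy"); TH=.307
Rr=np.array([[np.cos(TH),-np.sin(TH)],[np.sin(TH),np.cos(TH)]])
HS=Rr@[0,.07]+X[:2]; HR=Rr@[0,-.09]+X[:2]
SEL=TH+np.pi/2+1.2; RED=TH-np.pi/2
def pose(hub,phi,gap,z,r=.062):
    u=np.array([np.cos(phi),np.sin(phi)]);n=np.array([-u[1],u[0]])
    p=hub+r*u-(.019+gap)*n
    x=np.array([*-n,0]);zz=np.array([0,0,-1.]);q=Rn.from_matrix(np.c_[x,np.cross(zz,x),zz]).as_quat()
    return [*p,z],[q[3],*q[:3]]
def line(hub,phi,gap,z,v=.1,guard=None):
    p,o=pose(hub,phi,gap,z); return arm.servo_line(p,o,max_speed=v,guard=guard)
def arc(hub,a,b,gap=0,z=.072,n=4,v=.06):
    for phi in np.linspace(a,b,n):
        line(hub,phi,gap,z,v,guard=15); print(round(phi,3),sensors.sense()["force"].round(2))
def look(tag):
    f=grab_frame("top"); np.savez(tag+".npz",**{k:np.array(v) for k,v in f.items()}); cv2.imwrite(f"pics/{tag}.png",f["img"][...,::-1])
    g=f["img"].max(2); m=np.zeros(g.shape,bool); m[265:345,265:350]=g[265:345,265:350]<60
    _,m=comp(m); P=barpts(f,m,.078); print("sel err",wrap(axis_angle(P,HS)-SEL),np.hypot(*(P-HS).T).max())
    o=analyse(f);P=barpts(f,o['red'],.078); print("red err",wrap(axis_angle(P,HR)-RED),np.hypot(*(P-HR).T).max())
    print("t",sensors.sense()["t"]); return f
E
python3 - <<'E'
from h import *
arm.set_gripper(0)
a0=SEL-.46
arm.move_pose(*pose(HS,a0,.025,.16))
print(line(HS,a0,.025,.072,.1,8),sensors.sense()["ee_pos"],sensors.sense()["finger_gap"])
arc(HS,a0,SEL-.07)
line(HS,SEL-.07,.025,.072); line(HS,SEL-.07,.03,.16,.15)
arm.move_pose([.40,.24,.2],pose(HS,SEL,0,0)[1])
look("a1")
E
```

```text
False [0.48326709 0.09188407 0.07242177] -0.00024240753932039098
2.618 [-0.15 -0.25  0.  ]
2.748 [-0.03 -0.31 -0.18]
2.878 [ 0.49  0.95 -0.06]
3.008 [ 0.66 -0.2   0.16]
sel err -0.05914732012736268 0.0859787799148973
red err -1.5157730134022755 0.0826747619683764
t 7.1417
```

View pics/a1.png

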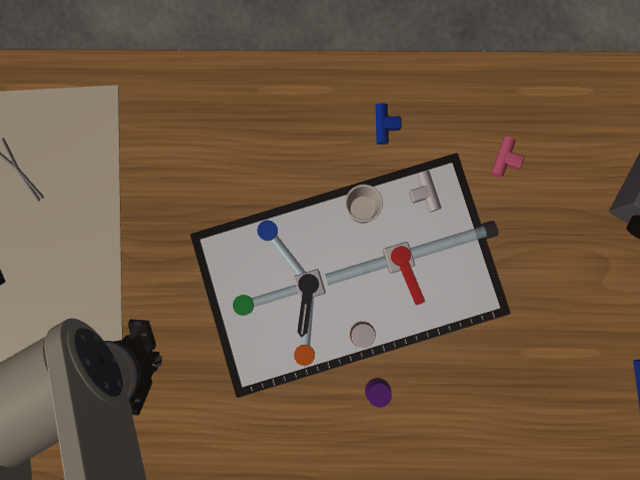

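The selector now points just short of the orange collar: tip at about (303,335), collar at (304,355). The cup, jar and tee have not moved. I'll refine the hub position, since the collar residuals suggest a 1 mm shift in y, and cross-check the angle with a line fit before the final nudge.

```bash
cat >> h.py <<'E'
X=X+[.0000,.0009,0]; HS=Rr@[0,.07]+X[:2]; HR=Rr@[0,-.09]+X[:2]
def pca(f):
    g=f["img"].max(2); m=np.zeros(g.shape,bool); m[265:345,265:350]=g[265:345,265:350]<60
    _,m=comp(m); P=barpts(f,cv2.morphologyEx(m.astype(np.uint8),cv2.MORPH_CLOSE,np.ones((5,5))),.078)
    for nm,P,H,T in (("sel",P,HS,SEL),("red",barpts(f,analyse(f)['red'],.078),HR,RED)):
        r=np.hypot(*(P-H).T);Q=P[(r>.024)&(r<.076)];w=np.linalg.svd(Q-Q.mean(0))[2][0] if len(Q)<3000 else 0
        w=w*np.sign(w@(Q.mean(0)-H)); hub=P[r<.0165].mean(0)
        print(nm,"pca err",wrap(np.arctan2(w[1],w[0])-T),"hub-mean err",wrap(axis_angle(P,H)-T),"perp miss of axis mm",1e3*np.cross(w,H-Q.mean(0)))
E
python3 -W ignore - <<'E'
from h import *
d=np.load("a1.npz");pca({k:d[k] for k in d})
E
```

```text
sel pca err -0.060444880550728275 hub-mean err -0.04546707345928125 perp miss of axis mm -0.80337821898698
red pca err -1.4757748298410935 hub-mean err -1.4998107901293833 perp miss of axis mm 1.2393210803482053
```

```bash
python3 -W ignore - <<'E'
from h import *
a=SEL-.09
arm.move_pose(*pose(HS,a,.03,.16))
line(HS,a,.025,.072,.1,8)
arc(HS,a,SEL-.005,n=2)
line(HS,SEL-.005,.025,.072); line(HS,SEL-.005,.03,.16,.15)
arm.move_pose([.40,.24,.2],pose(HS,SEL,0,0)[1])
f=look("a2"); pca(f)
cv2.imwrite("pics/crop2.png",cv2.resize(f["img"][260:380,240:400],None,fx=5,fy=5,interpolation=cv2.INTER_CUBIC)[...,::-1])
E
```

```text
2.988 [0.38 0.35 0.31]
3.073 [-0.29  1.22 -0.54]
sel err 0.012960466846887009 0.08548490569921728
red err -1.4998107901293833 0.08343011639880168
t 11.6583
sel pca err -0.004092459017505767 hub-mean err 0.007569596570712989 perp miss of axis mm -0.6541756543532151
red pca err -1.4757748298410935 hub-mean err -1.4998107901293833 perp miss of axis mm 1.2393210803482053
```

View pics/crop2.png

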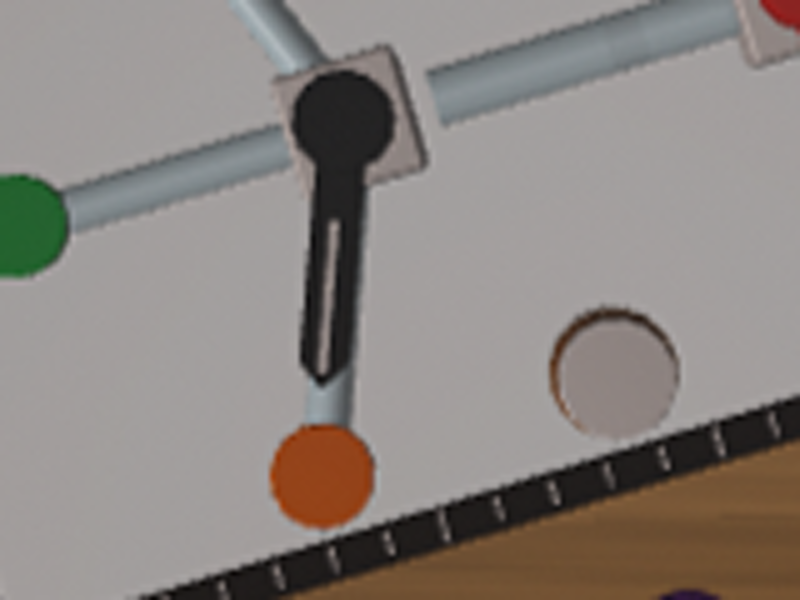

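The crop shows the selector tip (322,383) in line with the orange collar (323,476), and the line fit puts the error within 0.01 rad. Next is the red lever.

```bash
python3 -W ignore - <<'E'
from h import *
a=RED-1.5
ok=[kin.solve_ik(*pose(HR,p,.0,.072)) is not None for p in (a,RED-.7,RED)]; print(ok)
arm.move_pose(*pose(HR,a,.03,.16))
print(line(HR,a,.025,.072,.1,8))
arc(HR,a,RED-.05,n=9,v=.08)
line(HR,RED-.05,.025,.072); line(HR,RED-.05,.03,.17,.15)
arm.move_pose([.34,-.28,.22],sensors.sense()["orientation"])
f=look("a3"); pca(f)
E
```

```text
[True, True, True]
False
-2.764 [-0.02  0.24 -0.24]
-2.583 [ 0.24 -0.15  0.38]
-2.401 [-0.33  0.44  0.61]
-2.22 [-0.7   0.97 -0.54]
-2.039 [ 0.52 -0.14 -0.88]
-1.858 [0.49 0.53 0.94]
-1.676 [-0.45 -0.16  0.12]
-1.495 [-0.8   0.14  1.15]
-1.314 [ 0.03  0.26 -0.71]
sel err 0.013311867524604448 0.08548490569921728
red err -0.05574709155309199 0.08345274906399391
t 19.2917
sel pca err -0.004182071320180114 hub-mean err 0.008509733948455889 perp miss of axis mm -0.710179216843547
red pca err -0.061200178802660155 hub-mean err -0.05574709155309199 perp miss of axis mm -0.2911715496977142
```

View pics/a3.png

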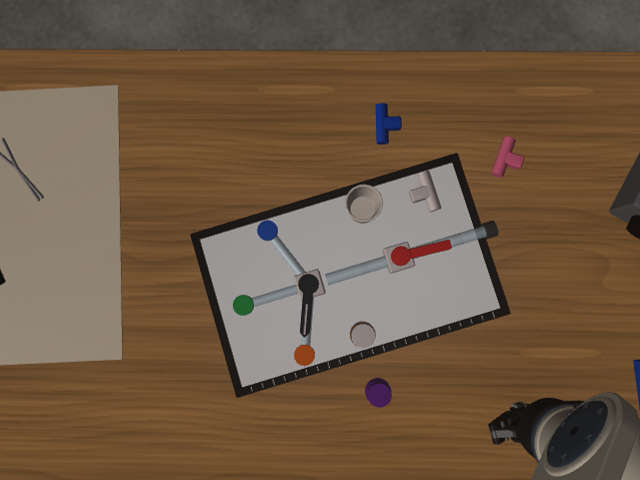

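The red lever, end at (450,245), is about 0.055 rad short of the pipe line and everything else is undisturbed. I'll give it one last nudge.

```bash
python3 -W ignore - <<'E'
from h import *
a=RED-.09
arm.move_pose(*pose(HR,a,.03,.16))
line(HR,a,.025,.072,.1,8)
arc(HR,a,RED+.006,n=2)
line(HR,RED,.025,.072); line(HR,RED,.03,.17,.15)
arm.move_pose([.34,-.28,.22],sensors.sense()["orientation"])
f=look("a4"); pca(f)
cv2.imwrite("pics/crop4.png",cv2.resize(f["img"][150:400,190:512],None,fx=2.4,fy=2.4,interpolation=cv2.INTER_CUBIC)[...,::-1])
E
```

```text
-1.354 [-0.65 -1.08  0.35]
-1.258 [-0.71  0.41 -0.26]
sel err 0.013311867524604448 0.08548490569921728
red err 0.00022326798129235215 0.08365345820404003
t 24.125
sel pca err -0.004182071320180114 hub-mean err 0.008509733948455889 perp miss of axis mm -0.710179216843547
red pca err -0.009473167331135457 hub-mean err 0.00022326798129235215 perp miss of axis mm -0.4827293862488362
```

View pics/crop4.png

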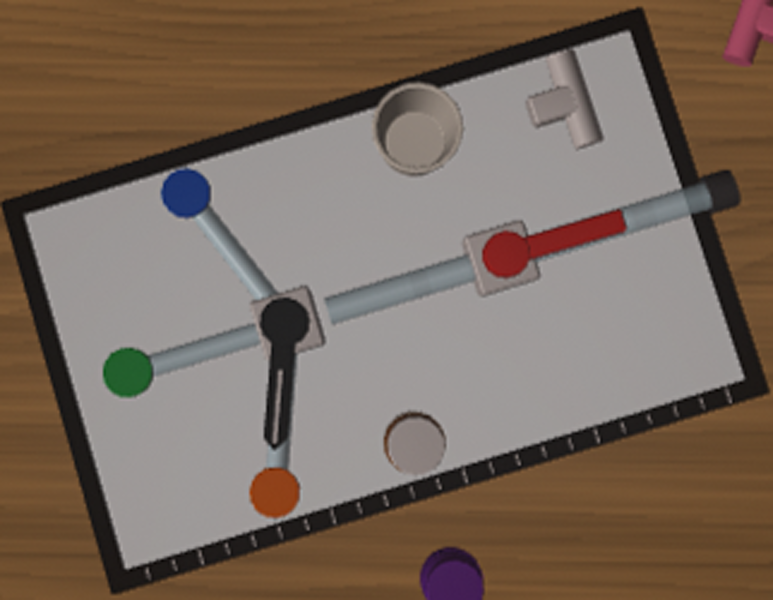

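The red lever lies along the pipe, end at (624,222), the selector tip (275,445) points at the orange collar (275,492), and the arm is clear of the rig.

```bash
python3 -c "
from cell import *
order.job_done(); print(sensors.sense()['t'])"
```

```text
the job is handed in; nothing more can be done
the job is handed in; nothing more can be done
```

The flow now goes to the orange outlet, and the job is handed in. With the gripper closed, I pushed the black selector arm round to the orange collar in two gentle steps. Only then did I push the red lever open, also in two steps.

- **Selector:** the last overhead picture puts it within about 0.01 rad of the orange collar. The line fit gives -0.004 rad, and the angle measured from the hub gives +0.009 rad.
- **Red lever:** it is within about 0.01 rad of the inlet pipe line (-0.009 rad and 0.000 rad by the same two methods).
- **Force and time:** force readings, taken at the end of each push step, stayed under about 1.5 N. The clock read 24.1 s at the last check, against the 54 s limit.
- **Surroundings:** the cup, jar and tee look unmoved in the pictures. The arm finished clear of everything.

The two angle methods differed by about 0.01 rad, which fits the stated 2 mm camera calibration. No check failed.

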